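# Index the stop arm of the tile jig one hole over

## Robot

A 6-joint arm with a two-finger parallel gripper is mounted at the origin on the work surface; the furniture and walls round the work are solid. World frame = base frame: x ahead of the robot, y to its left, z up, the work surface at z = 0. Lengths are in mm, angles in rad, forces in N, time in s.
With the tool pointing down it reaches from about 275 to 1000 mm from the base axis. Payload 8.4 kg.
Tool frame: the origin (TCP) lies midway between the tips of the shut fingers; the grasp point (between the pads) lies r.grip_point_offset behind it (r.grip_point_offset is the distance from the TCP to the grasp point, in mm); z points along the fingers, y is the direction in which the jaws open and shut (so a half turn about z gives the same grasp; the last joint's range is limited). The gripper opens to 85 mm and grips with 20 to 120 N. Pads are 22 mm wide; open, the fingers measure 114 mm over their backs; the gripper's body (76 mm by 85 mm) begins 54 mm behind the grasp point. The pads swing forward as they close: fully open they stand 13 mm farther back than shut.
Start: joints at [1.122, 0.353, 1.633, -0, 1.155, -0.002], TCP at [270.05, 563.65, 231.281] pointing down, gripper open.
Joint ranges: [-2.63, 2.63], [-0.92, 2.1], [0.06, 2.66], [-1.3, 4.44], [0, 2.69], [-3.02, 3.02]. Speed limits (rad/s): [2.22, 2.22, 2.79, 3.14, 3.14, 3.14].

## Interface

Orientations are given as [roll, pitch, yaw] about the fixed x, y, z axes, in that order (R = Rz(yaw) Ry(pitch) Rx(roll)).
In Python, from rig import r gives the robot as it stands.
- The arm moves only by the tool move_arm, never from a script. Its argument "targets" is one flat list of numbers, 5 for each row, row after row: the gripper's target within -1 to 1 (fully open at 1, half-way at 0, shut at -1), then the shift along the tool's x, y, z in cm, then the turn about the tool's z in degrees. In form: [gripper, tx, ty, tz, turn, gripper, tx, ty, tz, turn, ...]. A call has 1 to 10 rows; each row is the pose to reach, as a shift and turn from the pose commanded when the call began, along the tool's axes at that moment; what a row does not reach only later rows make up. A row lasts 1/10 s, in which the tool goes at most 50 mm and 8.59 degrees, less where a joint would pass 70% of its speed; a pose out of reach is approached as far as the arm can. A call with a gripper value outside its range is refused whole. The fingers move at their own pace and stop on an object; "squeeze" is the grip in N (left out, the last holds). Time passes only in rows, so rows that repeat a pose let the fingers close. It gives the time, the measured TCP pose, the force and the opening at its end, in the units of the state.
- r.sense(): the state, without advancing time (a new reading comes with each control period).
- r.grab_frame(name): name is "scene" or "side" or "wrist"; returns a dict with "img" (420x560x3 uint8, blue, green, red), "K" (3x3 intrinsics, pixels), "world_to_cam" (4x4, takes a point from world to camera coordinates). Camera axes: x right, y down, z forward; pixel columns grow to the right and rows downward; lengths in mm; the calibration is good to about 2 mm. The wrist camera is an equidistant fisheye: a pixel r from the principal point sees the ray r / f radians off the axis. A picture is of the moment at which its call begins. There is no depth.
- r.sign_off(): hands the job in, once; it reports no verdict.
Trained networks look in a picture, given as the dict that the camera call returned (one of the last four; its "shot" number tells which), for a name from the list of things; names that differ only in an ending like _2 or _b are one class to them, and where a whole thing is asked for, a point or a joint stands for the part that bears it (a point fixed in the world has none). Each returns a list of dicts, best first, with "conf" (0 to 1); they miss things now and then, are a little off and sometimes report something else, mostly with a low value. They report only what shows in the picture. A call takes as long as a camera call.
- r.outline_of(picture, thing): "region" (420x560 bool, what is visible of it).
- r.mark_of(picture, thing): "position" ([x, y, z] in mm, in world coordinates, good to about 4 mm: a listed point, or the origin of a listed thing).
The state is a dict: "clock": time; "qpos": joint angles; "qvel": joint speeds; "joint_efforts": joint torques, N m; "eef_pos": TCP position; "tcp_rot": TCP orientation; "contact_force": force on the tool from outside, world axes, zero at the start; "wrist_torque": the same for the moment, N m; "opening": opening from 0.0 (shut) to 1.0 (fully open).
Only numpy, scipy, OpenCV 4.12 (cv2) and the standard library are available. Lean on these libraries where they do the work, as an engineer would, in place of code of your own. Each camera call takes 0.05 s, during which the arm holds its last target.

## Task

The swinging stop arm of the tile-cutting jig is locked in the middle of its five holes by a spring plunger. Pull the plunger's black knob up, swing the arm one hole over towards the square tile (away from the star-shaped one), and let the plunger snap fully down into that hole. Do not shift the square tile or the star, and let go of the knob at the end.

Things in the scene. Friction and masses are not known exactly. Their poses are not given: they have to be found in the camera images.
- jig: the jig: a flat steel bed 250 (x) x 290 (y) x 18 mm high, screwed to the bench, with five round 13 mm holes on an arc. Origin: centre of its underside, on the bench top. Its -x side faces roughly to the robot (yaw within about 0.35 rad), y to its left, z up. It does not move.
- pivot (a point): the arm's pivot, on the bed's top (18 mm above the bench), 85 mm from the jig's centre towards its far (+x) side. The arm, an aluminium bar 26 mm wide with its top 14 mm above the bed, reaches from here towards the robot and turns about the vertical; a small bolt on the pivot stands 25 mm above the bed.
- stop_arm (a joint): angle of the stop arm, rad. 0 = over the middle hole, where it starts, locked with slight play; positive = swung to the jig's left (+y), clockwise seen from above. The holes are at -0.785, -0.393, 0, 0.393 and 0.785. With the plunger drawn it turns freely with slight friction (under 1 N at the knob) and stays where it is left.
- plunger (a joint): how far the spring plunger is pulled up, m. 0 = home: its 10 mm round-nosed pin reaches 10 mm into a hole. Clear of the bed above 0.010, stop at 0.018. The spring pulls it down with 5 N at 0, 9.5 N at 0.018. Let go over a hole (within about 3 mm) it snaps home; let go between holes it rests on the bed at about 0.010.
- knob (a point): centre of the plunger's black round upright pull knob, 28 mm in diameter, 24 mm high (the straight side 18 mm), on the arm's outer end, 150 mm from the pivot. With the plunger home it is 46 mm above the bed, 64 mm above the bench. Below the knob a 21 mm steel barrel stands up to 30 mm above the bed. It turns with the arm and rises with the plunger.
- hole_mid (a point): mouth of the middle hole, on the bed's top, 150 mm from the pivot
- hole_l1 (a point): mouth of the next hole to the jig's left (+y) of the middle one, on the bed's top, 150 mm from the pivot
- hole_r1 (a point): mouth of the next hole to the jig's right (-y) of the middle one, on the bed's top, 150 mm from the pivot
- tile_mid (a point): centre of the square tile, 61 x 61 x 12 mm, white glaze, lying loose on the left or right half of the bed, beyond the next hole's arm position; the arm in that next hole clears it by 5 mm or more, one hole further it would push it
- star_mid (a point): centre of the eight-pointed star-shaped tile, 69 mm across, 12 mm high, white glaze, lying loose on the other half of the bed

How it is judged:
By the outcome, as a careful person would: the job done as asked, in the order asked, and still so for the second after the job is handed in, with the robot touching nothing.
It also fails if it takes over 32 s, if anything falls off the work surface, if the arm or the gripper's body presses on something with over 40 N, if the wrist force passes 120 N, or if a joint passes its speed limit or range.

## Working session

There is one attempt and no reset: what is moved stays moved. The work goes in short steps, Python scripts to look and compute and a tool call to move; the robot and the scene stay as the last step left them, time stands still between calls to the robot, and variables do not carry over. Pictures are saved under pics/ and viewed, and the job is handed in when it is done.

Besides the shell and the picture viewer there is one more tool, called after "Request:" as name(argument=value, ...) on one line, values as JSON. move_arm: Moves the arm, as the interface text tells. Its arguments: {"type":"object","properties":{"targets":{"type":"array","items":{"type":"number"}},"squeeze":{"type":"number"}},"required":["targets"]}

```bash
ls; mkdir -p pics
cat > h.py <<'E'
import numpy as np, cv2
from rig import r
def proj(f,p):
    c=f["world_to_cam"]@np.append(p,1.); u=f["K"]@c[:3]; return u[:2]/u[2]
def ray(f,px):
    K=f["K"];d=np.linalg.inv(K)@np.array([px[0],px[1],1.]);W=f["world_to_cam"];R=W[:3,:3]
    return -R.T@W[:3,3], R.T@d/np.linalg.norm(d)
def onz(f,px,z):
    o,d=ray(f,px); return o+d*(z-o[2])/d[2]
E
python3 - <<'E'
from h import *
np.set_printoptions(precision=1,suppress=True)
s=r.sense();print(s, r.grip_point_offset)
for n in("scene","side"):
    f=r.grab_frame(n);cv2.imwrite(f"pics/{n}1.png",f["img"])
    for t in("jig","pivot","knob","hole_mid","hole_l1","hole_r1","tile_mid","star_mid"):
        m=r.mark_of(f,t)
        for q in m[:2]: print(n,t,np.array(q["position"]),round(q["conf"],2),proj(f,q["position"]))
E
```

```text
pics
{'clock': 0.0, 'qpos': array([ 1.1,  0.4,  1.6,  0. ,  1.2, -0. ]), 'qvel': array([ 0., -0.,  0.,  0.,  0.,  0.]), 'joint_efforts': array([  0. , -60.5, -34.2,   0. ,   0. ,   0. ]), 'eef_pos': array([269.8, 563.2, 230.6]), 'tcp_rot': array([-3.1, -0. ,  2.7]), 'contact_force': array([ 0.7,  0.5, -0.9]), 'wrist_torque': array([ 0.,  0., -0.]), 'opening': 1.0008355892305367} 18.700000000000003
scene jig [632.3 -22.2  22.5] 0.16 [242.6 222.5]
scene pivot [630.9 -24.   16.4] 0.62 [243.8 224.2]
scene knob [483.1 -47.6  68. ] 0.54 [320.4 222. ]
scene hole_mid [487.7 -49.6  20.4] 0.76 [316.5 237.2]
scene hole_l1 [493.5  10.   17.3] 0.8 [301.9 259.8]
scene hole_r1 [ 504.  -104.7   18.2] 0.89 [318.6 216.2]
scene tile_mid [ 610.4 -118.2   26.4] 0.7 [273.2 193.4]
scene star_mid [581.   56.2  21.7] 0.74 [248.  260.6]
side jig [548.2 -41.6   0.3] 0.75 [278.8 228.8]
side pivot [637.6 -26.2  12.7] 0.63 [294.4 192.3]
side knob [489.4 -48.6  60.3] 0.83 [264.6 229.5]
side hole_mid [484.8 -50.6  17. ] 0.83 [265.1 247.9]
side hole_l1 [490.   10.5  18.5] 0.7 [237.7 232.7]
side hole_r1 [508.6 -98.5  16.3] 0.75 [295.5 249.3]
side tile_mid [ 604.6 -116.5   22.4] 0.66 [328.6 215.6]
side star_mid [575.   57.1  20.7] 0.85 [241.6 194.5]
```

Run:
```python
import cv2,numpy as np
for n in("scene","side"):
    i=cv2.imread(f"pics/{n}1.png"); cv2.imwrite(f"pics/{n}1c.png",cv2.resize(i[150:320,170:400],None,fx=3.4,fy=3.4,interpolation=cv2.INTER_CUBIC))
```

```text
(no output)
```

View pics/scene1.png

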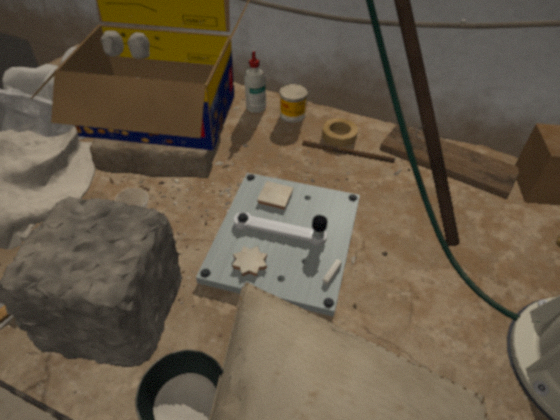

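View pics/side1.png

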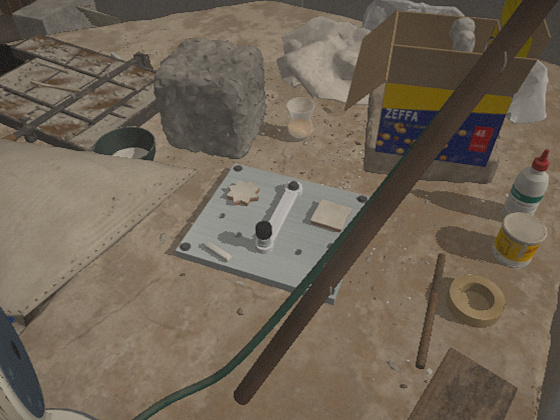

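```bash
ls pics
```

```text
scene1.png
scene1c.png
side1.png
side1c.png
```

View pics/scene1c.png

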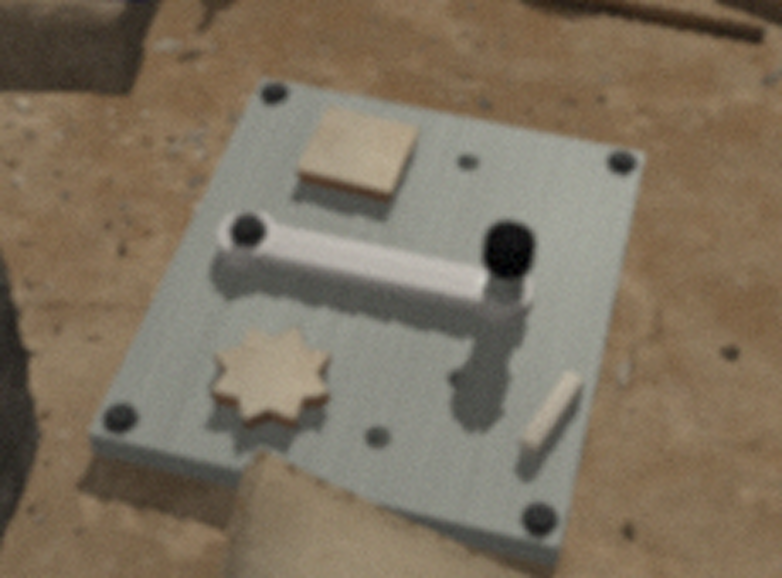

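View pics/side1c.png

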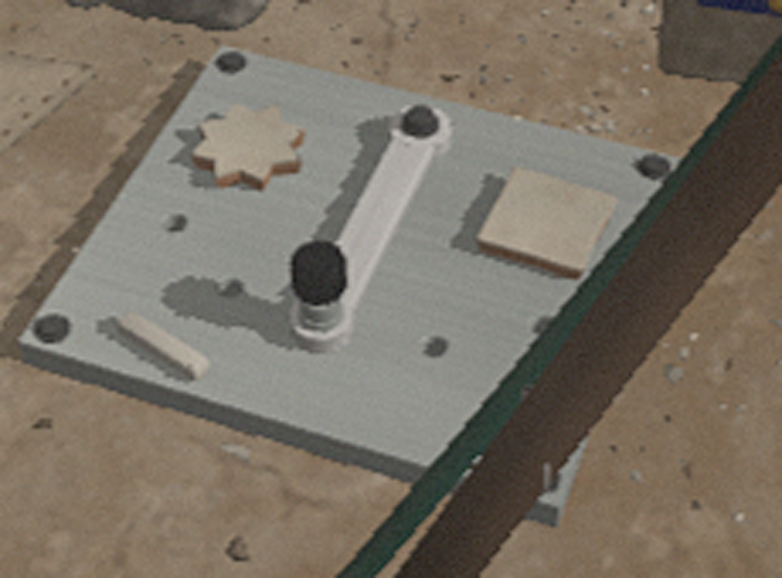

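Run:
```python
from h import *
np.set_printoptions(precision=1,suppress=True)
a=r.grab_frame("scene");b=r.grab_frame("side");w=r.grab_frame("wrist");cv2.imwrite("pics/wrist1.png",w["img"])
for f in(a,b): print(ray(f,(280,210)))
print("bench foot",onz(a,(453,243),0),onz(b,(243,398),0))
# line: plane intersection
def plane(f,p,q):
    o,d1=ray(f,p);_,d2=ray(f,q);n=np.cross(d1,d2);n/=np.linalg.norm(n);return n,n@o
for nm,pa,pb in(("pole",((403,0),(452,242)),((540,0),(243,398))),):
    n1,c1=plane(a,*pa);n2,c2=plane(b,*pb)
    d=np.cross(n1,n2);d/=np.linalg.norm(d)
    for z in(0,100,200,300,400,500):
        x=np.linalg.solve(np.array([n1,n2,[0,0,1]]),[c1,c2,z]);print(nm,z,x)
```

```text
(array([332.8, 497.3, 685. ]), array([ 0.3, -0.6, -0.7]))
(array([  43.7, -342.6,  662. ]), array([ 0.6,  0.4, -0.7]))
bench foot [ 243.3 -165.4    0. ] [ 249.1 -155.3    0. ]
pole 0 [ 241.4 -154.6    0. ]
pole 100 [ 297.4 -190.7  100. ]
pole 200 [ 353.4 -226.8  200. ]
pole 300 [ 409.4 -263.   300. ]
pole 400 [ 465.4 -299.1  400. ]
pole 500 [ 521.4 -335.3  500. ]
```

```bash
sleep 1
```

```text
(no output)
```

View pics/wrist1.png

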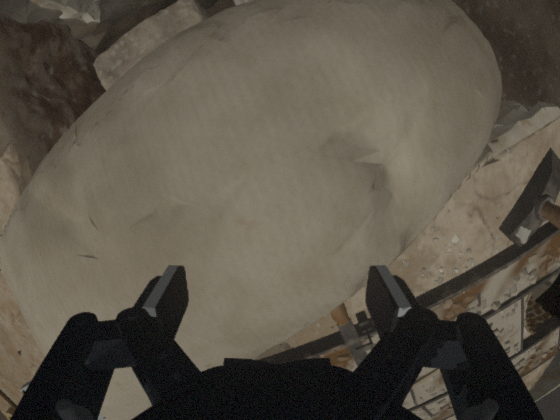

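```bash
cat > fit.py <<'E'
from h import *
from scipy.optimize import least_squares
np.set_printoptions(precision=2,suppress=True)
def pts(p,th=0.,zk=64):
    x,y,yaw=p; R=np.array([[np.cos(yaw),-np.sin(yaw)],[np.sin(yaw),np.cos(yaw)]]); 
    pol=lambda a:np.array([-np.cos(a),np.sin(a)])*150
    P=lambda v,z:np.append(np.array([x,y])+R@np.array(v),z)
    return dict(pivot=P([0,0],18),hole_mid=P(pol(0),18),hole_l1=P(pol(.393),18),hole_r1=P(pol(-.393),18),knob=P(pol(th),zk),jig=P([-85,0],0))
E
python3 - <<'E'
from fit import *
a=r.grab_frame("scene");b=r.grab_frame("side")
F={"scene":a,"side":b}
# full picture-pixel measurements by eye from the 3.4x crops (offset 170,150)
c=lambda u,v:np.array([u/3.4+170,v/3.4+150])
obs=[(a,"hole_l1",c(377,437)),(a,"hole_r1",c(467,161)),(b,"hole_r1",c(436,347)),(b,"hole_l1",c(232,287)),(b,"knob",c(319,272)),(a,"knob",c(508,250))]
nets=[]
for f in(a,b):
    for t in("pivot","knob","hole_mid","hole_l1","hole_r1"):
        for q in r.mark_of(f,t)[:1]:
            nets.append((t,np.array(q["position"])))
def tri(u,v):
    o1,d1=ray(a,u);o2,d2=ray(b,v);M=np.c_[d1,-d2];t=np.linalg.lstsq(M,o2-o1,rcond=None)[0];p,q=o1+d1*t[0],o2+d2*t[1];return (p+q)/2,np.linalg.norm(p-q)
print("knob tri",tri(c(508,250),c(319,272)),"bolt",tri(c(248,230),c(420,121)),"r1",tri(c(467,161),c(436,347)))
def res(p):
    m=pts(p); e=[(n-m[t])[:2]/4 for t,n in nets]
    e+=[(proj(f,m[t])-u)/1.5 for f,t,u in obs]
    return np.concatenate(e)
s=least_squares(res,[634,-25,.167],loss="soft_l1");print(s.x,res(s.x))
for k,v in pts(s.x).items():print(k,v,proj(a,v),proj(b,v))
# hose
n=lambda f,p:proj(f,p)
for u in((380,40),(395,100),(415,165),(440,230),(470,280),(515,318)):
    o,d=ray(a,u);print(u,[tuple(np.r_[(o+d*t),proj(b,o+d*t)].astype(int)) for t in range(300,1100,100)])
E
```

```text
knob tri (array([485.48, -48.91,  62.17]), np.float64(1.4188347159281767)) bolt (array([633.49, -25.86,  33.24]), np.float64(1.464568097166075)) r1 (array([ 517.87, -113.72,   34.55]), np.float64(43.02451297816187))
[634.6  -23.95   0.17] [ -0.7    0.11  -0.21  -0.56   0.19   0.36  -0.65   0.41  -0.35  -0.19
   0.36  -0.13   0.21  -0.17   0.6    1.06  15.72 -12.09   6.27  12.56
  -0.37  -1.26  -0.49  -0.57  -0.06  -0.6   -0.54  -0.71]
pivot [634.6  -23.95  18.  ] [242.11 223.05] [292.66 190.86]
hole_mid [486.65 -48.67  18.  ] [316.72 238.52] [264.73 246.43]
hole_l1 [488.46   9.87  18.  ] [304.47 260.39] [237.5  233.56]
hole_r1 [ 507.4  -103.45   18.  ] [316.77 216.19] [297.69 250.17]
knob [486.65 -48.67  64.  ] [318.61 222.46] [263.74 229.09]
jig [550.76 -37.96   0.  ] [283.67 237.7 ] [277.77 227.28]
(380, 40) [(np.int64(383), np.int64(230), np.int64(557), np.int64(-40), np.int64(-124)), (np.int64(399), np.int64(141), np.int64(515), np.int64(48), np.int64(-70)), (np.int64(416), np.int64(52), np.int64(473), np.int64(133), np.int64(-18)), (np.int64(433), np.int64(-36), np.int64(430), n
[... 2753 characters left out ...]
)), (np.int64(187), np.int64(-145), np.int64(-66), np.int64(217), np.int64(451))]
(515, 318) [(np.int64(261), np.int64(317), np.int64(455), np.int64(-147), np.int64(2)), (np.int64(237), np.int64(257), np.int64(379), np.int64(-95), np.int64(88)), (np.int64(213), np.int64(197), np.int64(303), np.int64(-47), np.int64(169)), (np.int64(189), np.int64(137), np.int64(226), np.int64(-2), np.int64(244)), (np.int64(165), np.int64(77), np.int64(150), np.int64(40), np.int64(315)), (np.int64(141), np.int64(17), np.int64(73), np.int64(79), np.int64(381)), (np.int64(117), np.int64(-42), np.int64(-2), np.int64(116), np.int64(443)), (np.int64(93), np.int64(-102), np.int64(-78), np.int64(151), np.int64(502))]
```

```bash
cat >> h.py <<'E'
def to_tool(world_delta):
    from scipy.spatial.transform import Rotation as Ro
    R=Ro.from_euler("xyz",r.sense()["tcp_rot"]).as_matrix(); return R.T@np.array(world_delta)/10
E
python3 - <<'E'
from fit import *
s=r.sense();print(repr(s["tcp_rot"]),s["clock"])
d=np.array([486.6,-48.7,150])-[270.05,563.65,231.28];print(to_tool(d))
E
```

```text
array([ 3.14, -0.  ,  2.69]) 1.65
[-45.99 -45.87   8.13]
```

Request:
move_arm(targets=[1, 0, 0, -5, 0, 1, 0, 0, -10, 0, 1, -46, -45.9, -10, -35.4, 1, -46, -45.9, -10, -35.4, 1, -46, -45.9, -10, -35.4, 1, -46, -45.9, -10, -35.4, 1, -46, -45.9, -10, -35.4, 1, -46, -45.9, -10, -35.4, 1, -46, -45.9, -10, -35.4, 1, -46, -45.9, -10, -35.4])

```text
clock: 2.65
eef_pos: [402.4, 188.3, 331.6]
tcp_rot: [3.141, 0.001, -2.97]
contact_force: [1.6, 0.4, 0.2]
opening: 1.004
```

Run:
```python
from fit import *
s=r.sense();print(s["tcp_rot"],s["clock"],s["eef_pos"],s["contact_force"],s["qpos"])
p=s["eef_pos"]
print(to_tool(np.array([486.6,-48.7,150])-p))
```

```text
[ 3.14  0.   -2.97] 2.65 [402.37 188.31 331.63] [1.59 0.38 0.23] [ 0.43 -0.03  1.87 -0.    1.3  -1.31]
[ -4.24 -24.79  18.16]
```

Request:
move_arm(targets=[1, -4.2, -24.8, 0, 0, 1, -4.2, -24.8, 0, 0, 1, -4.2, -24.8, 3, 0, 1, -4.2, -24.8, 8, 0, 1, -4.2, -24.8, 16, 0, 1, -4.2, -24.8, 18, 0, 1, -4.2, -24.8, 18, 0, 1, -4.2, -24.8, 18, 0, 1, -4.2, -24.8, 18, 0, 1, -4.2, -24.8, 18, 0])

```text
clock: 3.65
eef_pos: [486.9, -46.7, 153.1]
tcp_rot: [-3.141, 0.002, -2.97]
contact_force: [0.6, -0.0, 0.1]
opening: 0.996
```

Run:
```python
from fit import *
s=r.sense();print(s["tcp_rot"],s["clock"],s["eef_pos"],s["contact_force"],s["qpos"])
w=r.grab_frame("wrist");cv2.imwrite("pics/w2.png",w["img"]);print(w["K"],w["world_to_cam"])
for t in("knob","pivot","hole_mid","hole_r1","hole_l1","tile_mid"):
    for q in r.mark_of(w,t)[:1]:print(t,q["position"],q["conf"])
a=r.grab_frame("scene");cv2.imwrite("pics/s2.png",a["img"])
```

```text
[-3.14  0.   -2.97] 3.65 [486.88 -46.65 153.13] [ 0.61 -0.03  0.13] [-0.1   0.24  1.99  0.    0.91 -1.84]
[[325.19   0.   276.58]
 [  0.   325.19 207.39]
 [  0.     0.     1.  ]] [[  -0.17    0.99    0.    129.3 ]
 [   0.94    0.16    0.31 -464.79]
 [   0.31    0.05   -0.95  159.47]
 [   0.      0.      0.      1.  ]]
knob [489.0, -46.6, 60.9] 0.97
pivot [632.1, -25.9, 18.5] 0.72
hole_mid [485.7, -52.1, 21.4] 0.73
hole_r1 [507.7, -103.0, 19.4] 0.73
hole_l1 [488.2, 10.2, 17.0] 0.76
tile_mid [609.6, -113.9, 20.6] 0.94
```

View pics/w2.png

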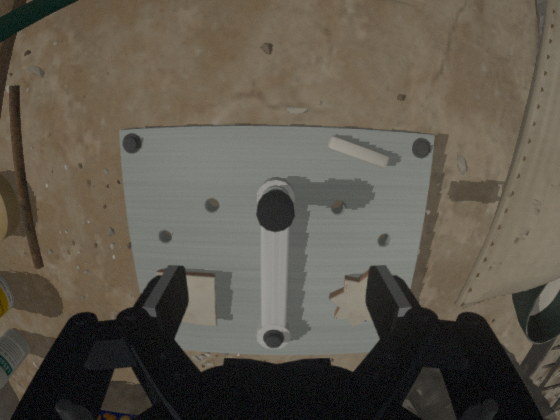

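View pics/s2.png

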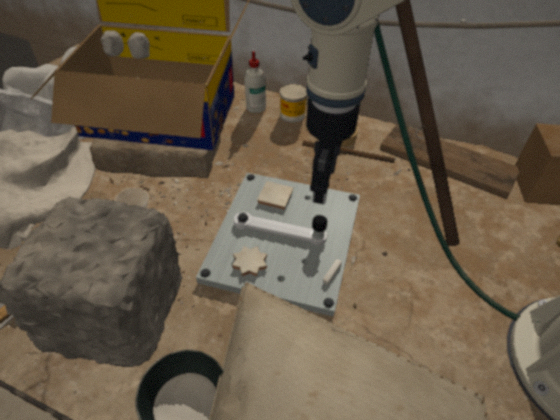

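```bash
cat >> h.py <<'E'
def wproj(f,p):
    c=(f["world_to_cam"]@np.append(p,1.))[:3]; th=np.arctan2(np.hypot(c[0],c[1]),c[2]); ph=np.arctan2(c[1],c[0]); K=f["K"]
    return np.array([K[0,2]+K[0,0]*th*np.cos(ph),K[1,2]+K[1,1]*th*np.sin(ph)])
E
python3 - <<'E'
from fit import *
w=r.grab_frame("wrist");a=r.grab_frame("scene")
g=w["img"].max(2)
def blob(c,h,thr):
    x,y=c;q=(g[y-h:y+h,x-h:x+h]<thr).astype(np.uint8);n,l,st,ce=cv2.connectedComponentsWithStats(q)
    i=1+np.argmin(np.linalg.norm(ce[1:]-h,axis=1)+ (st[1:,4]<30)*100);return ce[i]+[x-h,y-h],st[i]
print("knob",blob((275,209),26,45))
for c in((212,205),(166,237),(338,206),(383,240)):
    x,y=c;print(c,blob(c,11,g[y-11:y+11,x-11:x+11].min()/2+np.median(g[y-11:y+11,x-11:x+11])/2))
obs={"r1":(212,205),"r2":(166,237),"l2":(383,240)}
ang={"r1":-.393,"r2":-.785,"l2":.785}
o={k:blob(v,11,np.median(g[v[1]-11:v[1]+11,v[0]-11:v[0]+11])*.7)[0] for k,v in obs.items()};print(o)
def res(p):
    x,y,yaw=p;e=[]
    for k in o:
        an=ang[k];v=[-150*np.cos(an),150*np.sin(an)];c,s=np.cos(yaw),np.sin(yaw)
        e.append(wproj(w,[x+c*v[0]-s*v[1],y+s*v[0]+c*v[1],18])-o[k])
    e.append((wproj(w,[x,y,43])-[273,338])*.5)
    return np.concatenate(e)
s=least_squares(res,[634,-24,.165]);print(s.x,s.fun)
P=pts(s.x)
for k in P:print(k,P[k],wproj(w,P[k]))
m=r.sense();print(m["eef_pos"],m["tcp_rot"])
E
```

```text
knob (array([276.3 , 211.56]), array([  9,   9,  36,  41, 994], dtype=int32))
(212, 205) (array([211.24, 206.47]), array([  4,   6,  14,  14, 144], dtype=int32))
(166, 237) (array([164.43, 237.57]), array([  4,   6,  12,  12, 118], dtype=int32))
(338, 206) (array([338.67, 209.42]), array([ 5,  8, 15, 12, 67], dtype=int32))
(383, 240) (array([382.74, 241.09]), array([ 6,  6, 10, 13, 94], dtype=int32))
{'r1': array([210.53, 207.61]), 'r2': array([164.57, 237.62]), 'l2': array([382.65, 241.01])}
[633.78 -25.41   0.16] [-0.04 -1.03 -0.74  0.37  0.9  -0.32 -0.28  3.49]
pivot [633.78 -25.41  18.  ] [272.68 329.74]
hole_mid [485.68 -49.22  18.  ] [274.01 195.05]
hole_l1 [487.85   9.31  18.  ] [337.36 208.13]
hole_r1 [ 506.09 -104.12   18.  ] [210.5  206.58]
knob [485.68 -49.22  64.  ] [273.55 211.78]
jig [549.85 -38.91   0.  ] [273.48 252.57]
[485.81 -46.99 151.56] [-3.14  0.   -2.97]
```

Request:
move_arm(targets=[1, 0, -0.15, 3, 0.6, 1, 0, -0.15, 6, 0.6, 1, 0, -0.15, 9, 0.6, 1, 0, -0.15, 10.8, 0.6, 1, 0, -0.15, 10.8, 0.6, 1, 0, -0.15, 10.8, 0.6], squeeze=50)

```text
clock: 4.75
eef_pos: [486.0, -48.6, 43.5]
tcp_rot: [3.141, -0.001, -2.981]
contact_force: [-0.3, 0.1, 0.1]
opening: 0.997
```

Run:
```python
from fit import *
w=r.grab_frame("wrist");cv2.imwrite("pics/w3.png",w["img"])
b=r.grab_frame("side");cv2.imwrite("pics/sd3.png",cv2.resize(b["img"][150:320,170:400],None,fx=3.4,fy=3.4))
m=r.sense();print(m["eef_pos"],m["tcp_rot"],m["contact_force"])
```

```text
[486.86 -48.64  44.36] [-3.14  0.   -2.98] [-0.87  0.24 -0.33]
```

View pics/w3.png

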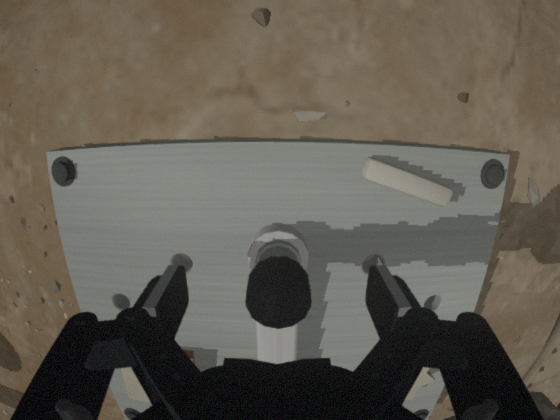

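View pics/sd3.png

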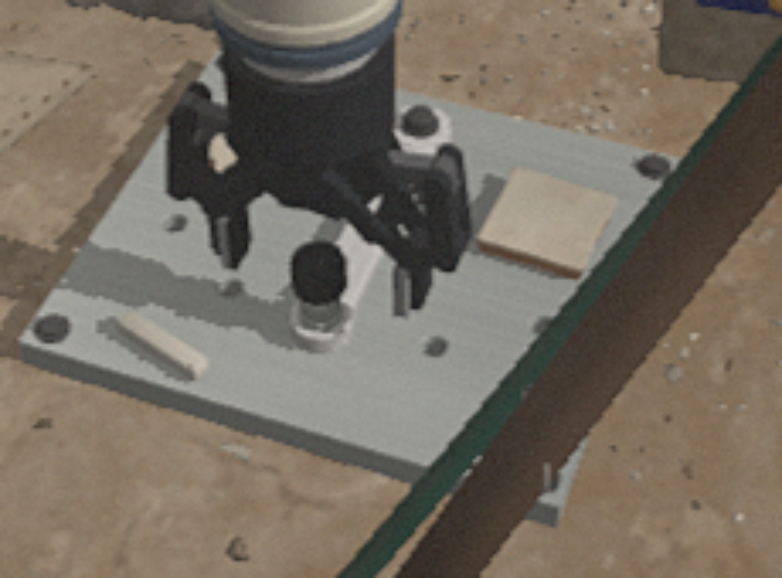

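The knob (278,292) sits midway between the fingers (about 185 and 370 in the wrist image), and the fingers clear the bed and the tiles. I'll close on it now.

Request:
move_arm(targets=[-1, 0, 0, 0, 0, -1, 0, 0, 0, 0, -1, 0, 0, 0, 0, -1, 0, 0, 0, 0, -1, 0, 0, 0, 0, -1, 0, 0, 0, 0, -1, 0, 0, 0, 0, -1, 0, 0, 0, 0, -1, 0, 0, 0, 0, -1, 0, 0, 0, 0], squeeze=50)

```text
clock: 5.85
eef_pos: [486.2, -48.6, 43.7]
tcp_rot: [-3.141, 0.0, -2.981]
contact_force: [-1.8, 0.2, 5.9]
opening: 0.311
```

Run:
```python
from fit import *
w=r.grab_frame("wrist");cv2.imwrite("pics/w4.png",w["img"])
m=r.sense();print(m["eef_pos"],m["tcp_rot"],m["contact_force"],m["opening"])
```

```text
[486.2  -48.58  43.75] [-3.14  0.   -2.98] [-2.02  0.2   7.  ] 0.30751611924032024
```

View pics/w4.png

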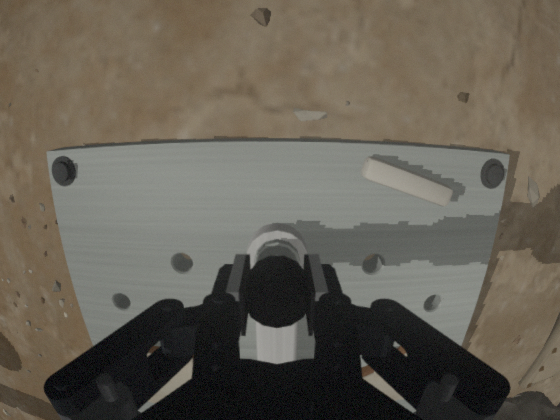

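Request:
move_arm(targets=[-1, 0, 0, -0.3, 0, -1, 0, 0, -0.6, 0, -1, 0, 0, -0.9, 0, -1, 0, 0, -1.2, 0, -1, 0, 0, -1.5, 0, -1, 0, 0, -1.5, 0, -1, 0, 0, -1.5, 0])

```text
clock: 6.6
eef_pos: [486.0, -48.5, 58.3]
tcp_rot: [-3.142, 0.0, -2.981]
contact_force: [4.1, 0.6, -9.2]
opening: 0.306
```

Run:
```python
from fit import *
b=r.grab_frame("side");cv2.imwrite("pics/sd5.png",cv2.resize(b["img"][150:320,170:400],None,fx=3.4,fy=3.4))
m=r.sense();print(m["eef_pos"],m["tcp_rot"],m["contact_force"],m["opening"])
```

```text
[486.05 -48.55  58.25] [-3.14  0.   -2.98] [ 2.57  0.37 -8.35] 0.3050082832928435
```

View pics/sd5.png

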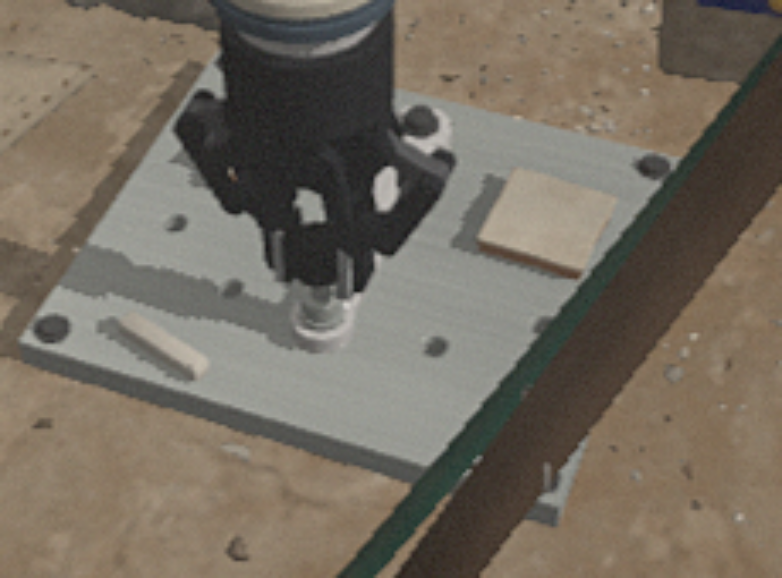

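Request:
move_arm(targets=[-1, -0.02, -0.73, 0, -2.8, -1, -0.07, -1.46, 0, -5.6, -1, -0.16, -2.19, 0, -8.4, -1, -0.29, -2.93, 0, -11.25, -1, -0.45, -3.65, 0, -14.1, -1, -0.65, -4.36, 0, -16.9, -1, -0.88, -5.06, 0, -19.7, -1, -1.14, -5.74, 0, -22.5, -1, -1.14, -5.74, 0, -22.5, -1, -1.14, -5.74, 0, -22.5])

```text
clock: 7.65
eef_pos: [506.2, -103.2, 58.1]
tcp_rot: [3.141, -0.0, -2.59]
contact_force: [3.2, 2.6, -9.1]
opening: 0.308
```

Run:
```python
from fit import *
b=r.grab_frame("side");cv2.imwrite("pics/sd6.png",cv2.resize(b["img"][150:320,170:400],None,fx=3.4,fy=3.4))
w=r.grab_frame("wrist");cv2.imwrite("pics/w6.png",w["img"])
m=r.sense();print(m["eef_pos"],m["tcp_rot"],m["contact_force"],m["opening"])
```

```text
[ 506.14 -103.07   58.15] [ 3.14 -0.   -2.59] [ 2.44  1.   -9.61] 0.30670700564470066
```

View pics/sd6.png

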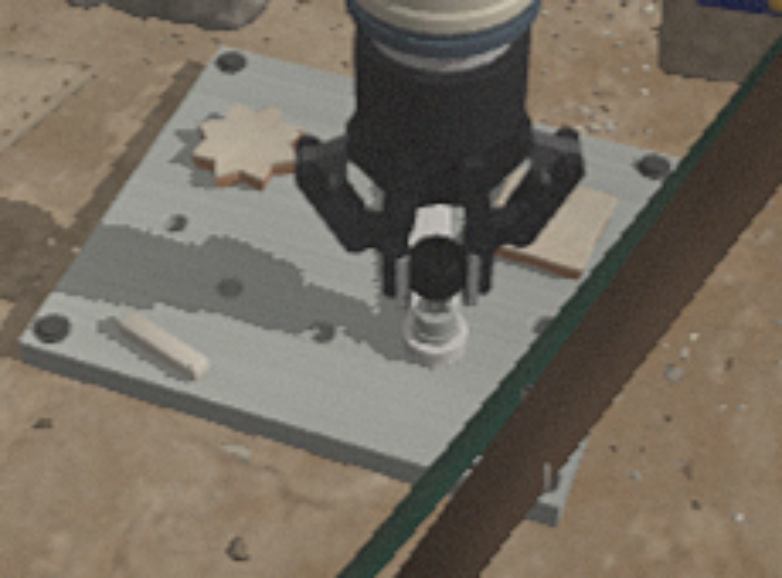

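View pics/w6.png

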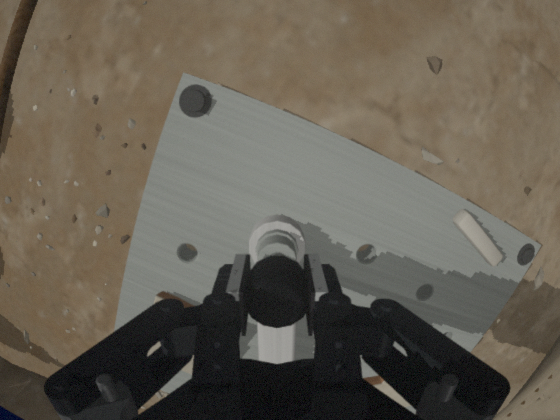

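Request:
move_arm(targets=[-1, 0, 0, 0.3, 0, -1, 0, 0, 0.6, 0, -1, 0, 0, 0.9, 0, -1, 0, 0, 1.2, 0, -1, 0, 0, 1.2, 0, -1, 0, 0, 1.2, 0])

```text
clock: 8.35
eef_pos: [506.4, -103.4, 46.3]
tcp_rot: [3.141, -0.0, -2.588]
contact_force: [1.7, 1.6, -5.9]
opening: 0.307
```

Run:
```python
from fit import *
m=r.sense();print(m["eef_pos"],m["tcp_rot"],m["contact_force"],m["opening"])
```

```text
[ 506.37 -103.38   46.26] [ 3.14 -0.   -2.59] [ 1.7   1.58 -5.94] 0.3071658130086198
```

The force reads −5.9 N, which is spring only, so the pin has entered the hole. I'll open the gripper next.

Request:
move_arm(targets=[0.6, 0, 0, 0, 0, 0.6, 0, 0, 0, 0, 0.6, 0, 0, 0, 0, 0.6, 0, 0, 0, 0, 0.6, 0, 0, 0, 0, 0.6, 0, 0, 0, 0, 0.6, 0, 0, 0, 0])

```text
clock: 9.05
eef_pos: [506.5, -103.4, 46.4]
tcp_rot: [-3.142, 0.0, -2.588]
contact_force: [-0.1, 0.2, -0.4]
opening: 0.799
```

Request:
move_arm(targets=[0.6, 0, 0, -2, 0, 0.6, 0, 0, -4, 0, 0.6, 0, 0, -7, 0, 0.6, 0, 0, -10.5, 0, 0.6, 0, 0, -10.5, 0, 0.6, 0, 0, -10.5, 0])

```text
clock: 9.65
eef_pos: [506.9, -103.5, 152.0]
tcp_rot: [-3.14, 0.001, -2.588]
contact_force: [-0.6, -0.1, -1.2]
opening: 0.8
```

Run:
```python
from fit import *
m=r.sense();print(m["clock"],m["eef_pos"],m["contact_force"],m["opening"])
b=r.grab_frame("side");cv2.imwrite("pics/sd7.png",cv2.resize(b["img"][150:320,170:400],None,fx=3.4,fy=3.4))
a=r.grab_frame("scene");cv2.imwrite("pics/sc7.png",cv2.resize(a["img"][150:320,170:400],None,fx=3.4,fy=3.4))
w=r.grab_frame("wrist");cv2.imwrite("pics/w7.png",w["img"])
for f in(a,b,w):
    for t in("knob","tile_mid","star_mid","pivot"):
        for q in r.mark_of(f,t)[:1]:print(t,np.array(q["position"]),q["conf"])
for z in(64,74):
    p=np.array([506.5,-103.7,z]);print(z,proj(a,p),(proj(b,p)-[170,150])*3.4,(proj(a,p)-[170,150])*3.4,wproj(w,p))
g=w["img"].max(2)
```

```text
9.65 [ 506.89 -103.48  151.98] [-0.6  -0.12 -1.23] 0.7999805710970614
knob [ 502.  -101.    66.1] 0.66
tile_mid [ 608.8 -121.    27.2] 0.79
star_mid [577.8  52.9  24.1] 0.57
pivot [633.5 -23.5  21. ] 0.94
knob [ 508.1 -101.1   64.7] 0.61
tile_mid [ 607.1 -119.6   23.1] 0.7
star_mid [577.4  57.3  22.1] 0.66
pivot [636.3 -28.4  12.6] 0.67
knob [ 510.6 -103.4   59.8] 0.55
tile_mid [ 606.1 -115.2   23.8] 0.75
star_mid [575.7  59.1  20.5] 0.61
pivot [633.9 -26.1  18. ] 0.73
64 [319.05 200.07] [434.96 283.08] [506.75 170.24] [275.39 214.15]
74 [319.46 196.39] [435.23 269.63] [508.16 157.73] [275.36 218.7 ]
```

View pics/sd7.png

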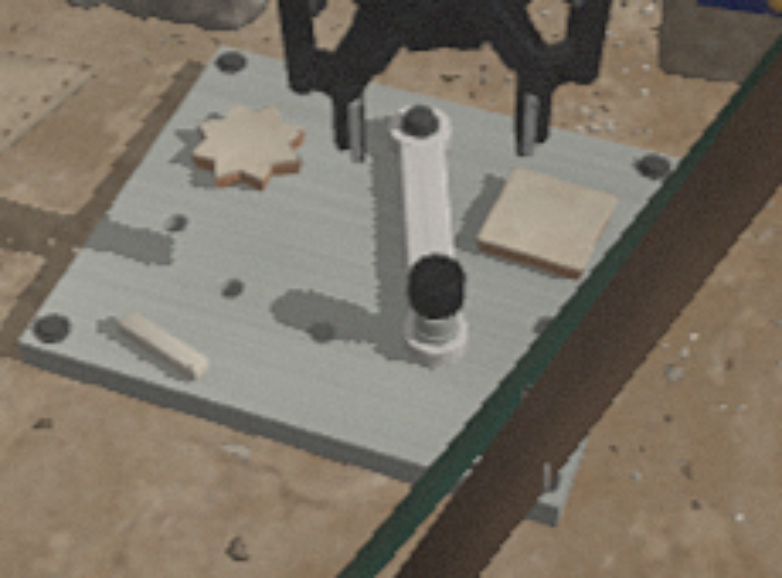

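View pics/sc7.png

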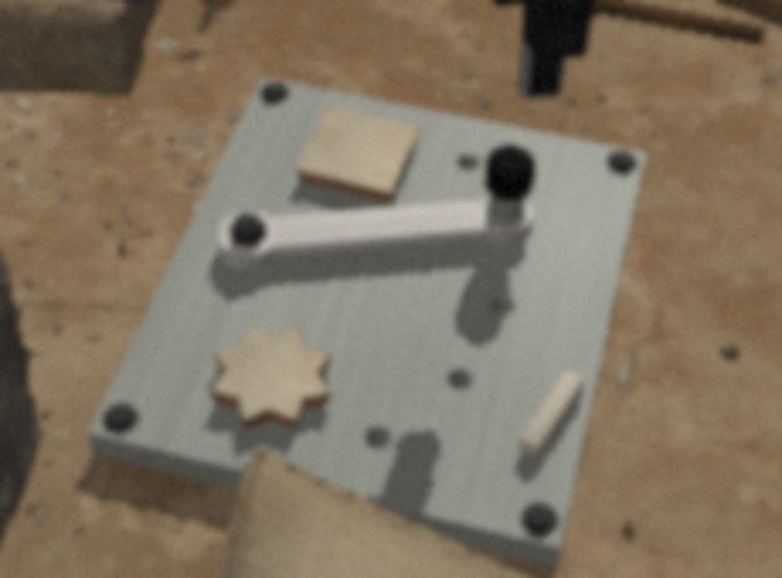

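View pics/w7.png

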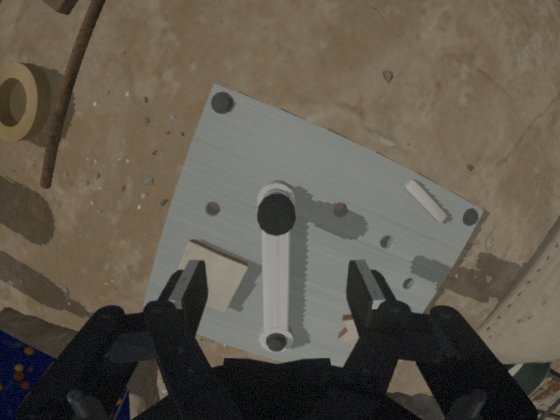

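The knob shows at (436,286) in the side crop and (510,172) in the scene crop. For a fully home plunger in hole_r1 I predicted (435,283) and (507,170). Both tiles are at the same pixels as at the start.

```bash
python3 -c "
from rig import r
print(r.sign_off())"
```

```text
the job is handed in; nothing more can be done
None
```

The stop arm is now locked one hole over on the square tile's side (`hole_r1`), and I handed the job in at about 10 s. I gripped the knob, drew the plunger about 14.5 mm and swung the arm 22.5°. I then lowered it into the hole, opened the gripper and backed off 105 mm above.

**Last checks:**
- **Plunger down:** with the pin lowered into the hole the wrist read only the spring's pull, −5.9 N. After I opened the gripper, the knob appeared in both fixed cameras within about 1 pixel of where a fully home plunger in `hole_r1` should be. Raised onto the bed it would show about 4 pixels higher.
- **Tiles:** the square tile and the star are at the same pixels as before the move.
- **Gripper:** it is clear of everything, with contact force near zero.
- **Disagreement:** the trained networks' knob positions scattered by up to about 5 mm between views. That is close to their stated accuracy, so I relied on the pixel comparison instead.

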